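Seat a tapered mixing cup in its floating cup holder

TASK

Take the lidded steel cup with the tapered bottom and lower it gently into the white tapered seat of the round cup holder so that it centres itself. Then press on the cup, never on the holder itself and with no more than about 16 N, until the seat has sunk fully home against its stop, and leave the cup standing there upright. Leave the straight-sided cup, the tape roll and the vial where they are.

Things in the scene. Friction and masses are not known exactly. Their poses are not given: they have to be found in the camera images.
- cup: Cup to seat: closed steel cup, 0.2 to 0.35 kg, standing on the bench. Its bottom is a cone of 30 degrees half angle: radius 17 mm at the flat underside, 32.5 mm from 27 mm height up; fixed round grey lid, radius 34 mm, 50 to 56 mm high; on it the bar grip. Nested in the seat, its underside is about 29 mm below the seat's rim. Origin: centre of the underside, z up.
- cup_grip (a point): Point on the cup's axis, 79 mm above its underside, inside the upright grey bar grip: 40 mm long (cup's own x), 16 mm thick (its y), from the lid at 56 mm up to 90 mm above the cup's underside. Axes as the cup's.
- plain_cup: Bystander: a cup with the very same lid and bar grip, 90 mm high, but a straight cylindrical steel body of radius 26 mm right down to its flat underside, which does not fit the seat. Origin: centre of the underside, z up.
- holder: Cup holder, fixed to the bench: square aluminium plate 120 x 120 x 8 mm with an upright dark steel tube, outer radius 52 mm, up to 40 mm height; the white seat is in the tube. Origin: centre of the plate's underside, z up.
- seat_zone (a point): Point on the tube's axis at its top, 40 mm above the bench. The white seat sits about here: a funnel ring, same taper as the cup, inner radius 34 mm at the mouth, 20 mm at 24 mm depth, lip radius 46 mm. It is set differently each time: axis up to 3 mm off the tube's, rim 51 to 70 mm above the bench before pressing, so seat and stop are not known from poses. It does not move sideways.
- seat (a joint): How far the white seat is pressed down from its raised position, in m: 0 raised, 0.010 fully home on the stop; starts at 0 to 0.003. It drags with about 8 N all the way (the cup's weight does not sink it), stays where it is left and turns hard at the stop. The taper wedges: the forces of cup on seat, summed round it, are up to twice the push; over 36 N in all (a push of 20 to 30 N) breaks it.
- tape_roll: Bystander: roll of amber film tape lying flat, 64 mm across, 19 mm high. Origin: centre of the underside.
- vial: Bystander: sample vial with dark cap, 26 mm across, 59 mm high, standing. Origin: centre of the underside.
There are look-alikes about, which are no part of the job. What is shaped like the cup but orange, turquoise or yellow is not meant.

How it is judged:
At the end, for the whole second after the job is handed in: The tapered cup stands released, at rest and upright (within 0.06 rad) in the seat of the holder, its axis within 6 mm of the holder's axis, its underside 11 to 36 mm above the bench, and the seat is pressed down at least 8.5 of its 10 mm (value of joint seat above 0.0085 m and angle between cup's own z axis and vertical below 0.06 rad and horizontal distance between cup and holder below 0.006 m and height (world z) of cup between 0.011 and 0.036 m and linear speed of cup below 0.02 m/s); the robot touches nothing.
It fails at once if the cup is wedged into the holder's seat too hard: contact forces round the taper over 36 N in all, a push of 20 to 30 N (contact force between cup and holder above 36 N).
It fails at once if the robot pushes on the holder or its seat directly (over 2 N) (contact force between any of the fingers, the arm and holder above 2 N).
It fails at once if the straight-sided cup is moved by more than 15 mm (distance of plain_cup from where it was at the start of the episode above 0.015 m).
It fails at once if the tape roll or the vial is moved by more than 15 mm (distance of any of tape_roll, vial from where it was at the start of the episode above 0.015 m).
It fails at once if the cup is tipped over (by more than 0.6 rad) (angle between cup's own z axis and vertical above 0.6 rad).
It also fails if it takes over 50 s, if anything falls off the work surface, if the arm or the gripper's body presses on something with over 40 N, if the wrist force passes 120 N, or if a joint passes its speed limit or range.

ROBOT

A 7-joint arm with a two-finger parallel gripper is mounted at the origin on a cart in front of the work surface, level with it; the furniture and walls round the work are solid. World frame = base frame: x ahead of the robot, y to its left, z up, the work surface at z = 0. Lengths are in m, angles in rad, forces in N, time in s.
With the tool pointing down it reaches from about 0.4 to 0.875 m from the base axis. Payload 19.3 kg.
Tool frame: the origin (TCP) lies at the very end of the fingers, on their centre line; the grasp point (between the pads) lies 19 mm behind it; z points along the fingers, y is the line along which they close (so a half turn about z gives the same grasp; the last joint's range is limited). The gripper opens to 85 mm and grips with 20 to 120 N. Pads are 22 mm wide; open, the fingers measure 114 mm over their backs; the gripper's body (76 mm by 85 mm) begins 54 mm behind the grasp point. The pads swing forward as they close: fully open they stand 13 mm farther back than shut.
Start: joints at [-1.264, 0.521, -0.036, 1.599, 0.021, 1.021, -0.113], TCP at [0.23, 0.581, 0.203] pointing down, gripper open.
Joint ranges: [-2.91, 2.91], [-0.3, 2.13], [-1.5, 1.42], [0.17, 2.43], [-1.26, 4.41], [0.16, 1.93], [-2.52, 2.52]. Speed limits (rad/s): [1.89, 1.89, 2.39, 2.39, 3.01, 3.01, 3.01].

INTERFACE

Orientations are given as [roll, pitch, yaw] about the fixed x, y, z axes, in that order (R = Rz(yaw) Ry(pitch) Rx(roll)).
In Python, from workcell import bot gives the robot as it stands.
- The arm moves only by the shell command python3 -m crank 'ROWS' [FORCE]. ROWS is a JSON object of lists of equal length, an entry for each row: "travel": the shift along the world's x, y, z in cm, a list of three; "turn": the turn, a rotation vector about the world's x, y, z in degrees, a list of three; "gripper": the closure, from 0 (fully open) to 1 (shut). A call has exactly 5 rows; each row is the pose to reach, as a shift and turn from the pose commanded when the call began; what a row does not reach only later rows make up. A row lasts 1/10 s, in which the tool goes at most 50 mm and 8.59 degrees, less where a joint would pass 70% of its speed; a pose out of reach is approached as far as the arm can. A call with a gripper value outside its range is refused whole. The fingers move at their own pace and stop on an object; FORCE is the grip in N (left out, the last holds). Time passes only in rows, so rows that repeat a pose let the fingers close, or fill a call up. It gives the time, the measured TCP pose, the force, the opening and the grip force at its end, in the units of the state.
- bot.observe(): the state, without advancing time (a new reading comes with each control period).
- bot.grab_frame(name): name is "scene" or "top"; returns a dict with "pixels" (420x560x3 uint8, red, green, blue), "fx", "fy", "cx", "cy" (pixels), "extrinsics" (4x4, takes a point from world to camera coordinates). Camera axes: x right, y down, z forward; pixel columns grow to the right and rows downward; lengths in m; the calibration is good to about 2 mm. A picture is of the moment at which its call begins. There is no depth.
- bot.job_done(): hands the job in; it is judged then, once.
The state is a dict: "clock": time; "qpos": joint angles; "qd": joint speeds; "joint_efforts": joint torques, N m; "position": TCP position; "tool_rot": TCP orientation; "force": force on the tool from outside, world axes, zero at the start; "moment": the same for the moment, N m; "grip_width": finger opening in m; "finger_force": force on a finger pad.
Only numpy, scipy, OpenCV 4.12 (cv2) and the standard library are available. Lean on these libraries where they do the work, as an engineer would, in place of code of your own. Each camera call takes 0.05 s, during which the arm holds its last target. There are 200 camera calls.

## Working session

There is one attempt and no reset: what is moved stays moved. The work goes in short steps, Python scripts to look and compute and a shell command to move; the robot and the scene stay as the last step left them, time stands still between calls to the robot, and variables do not carry over. Pictures are saved under pics/ and viewed, at most 10 in all, crops included, and the job is handed in when it is done.

```bash
mkdir -p pics; cat > h.py <<'E'
import numpy as np, cv2
from workcell import bot
def grab(n,save=None):
    f=bot.grab_frame(n)
    if save: cv2.imwrite('pics/'+save,cv2.cvtColor(f['pixels'],cv2.COLOR_RGB2BGR))
    return f
def ray(f,u,v):
    E=np.array(f['extrinsics']);R,t=E[:3,:3],E[:3,3]
    d=R.T@np.array([(u-f['cx'])/f['fx'],(v-f['cy'])/f['fy'],1]);return -R.T@t,d
def onz(f,u,v,z):
    o,d=ray(f,u,v);return o+d*(z-o[2])/d[2]
def proj(f,p):
    E=np.array(f['extrinsics']);c=E[:3,:3]@p+E[:3,3];return f['fx']*c[0]/c[2]+f['cx'],f['fy']*c[1]/c[2]+f['cy']
E
python3 - <<'E'
from h import *
for n in('scene','top'):
    f=grab(n,n+'0.png');print(n,f['fx'],ray(f,f['cx'],f['cy']))
s=bot.observe();print(s['clock'],s['position'],s['tool_rot'],s['force'],s['grip_width'])
E
```

```text
scene 507.04809193218705 (array([-0.04241185, -0.68457762,  0.70051427]), array([ 0.53061351,  0.59599718, -0.60269118]))
top 483.8234785595593 (array([ 0.30952447, -0.07852916,  1.14244154]), array([ 0.19975058, -0.01161119, -0.97977798]))
0.1 [0.22988975 0.58081513 0.20267737] [-3.14053874e+00  9.04771528e-05  2.76477491e+00] [ 0.3911123  -0.95603289  0.0520689 ] 0.08536883158643416
```

View pics/scene0.png

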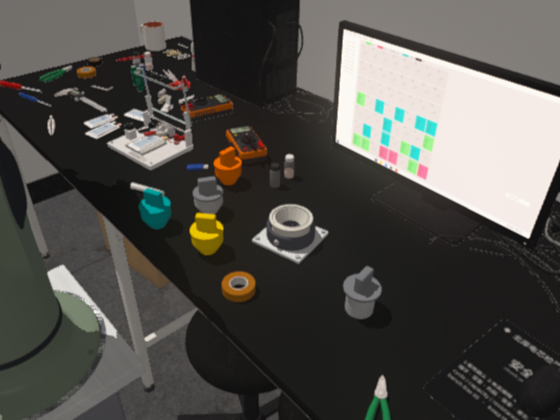

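View pics/top0.png

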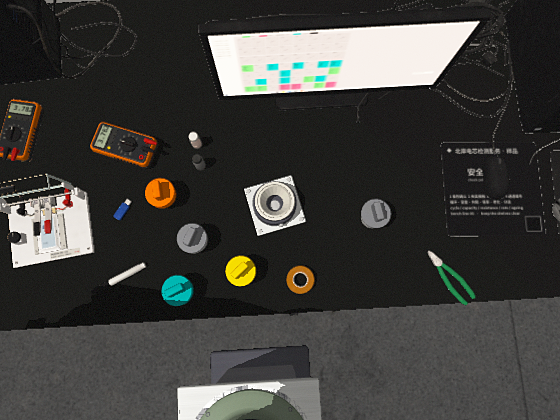

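Two grey cups fit: A at scene (208,195) / top (192,238), and B at scene (362,295) / top (375,213). The orange, turquoise and yellow ones are look-alikes. The holder is at top (276,204), the tape roll at (300,280), and the two vials at (195,140) and (198,161). I'll enlarge both grey cups.

```bash
python3 - <<'E'
import cv2,numpy as np
s=cv2.imread('pics/scene0.png');t=cv2.imread('pics/top0.png')
c=lambda i,u,v,r:cv2.resize(i[v-r:v+r,u-r:u+r],(300,300),interpolation=cv2.INTER_CUBIC)
a=np.vstack([np.hstack([c(s,208,197,32),c(s,362,295,32)]),np.hstack([c(t,192,238,22),c(t,375,213,22)])])
cv2.imwrite('pics/crop.png',np.clip(a*1.5,0,255).astype('uint8'))
c2=np.hstack([cv2.resize(t[170:240,240:310],(400,400),interpolation=2),cv2.resize(s[195:265,250:330],(400,350),interpolation=2)[:,:].copy() if 0 else cv2.resize(s[190:270,250:330],(400,400),interpolation=2)])
cv2.imwrite('pics/crop2.png',c2)
E
```

```text
(no output)
```

View pics/crop.png

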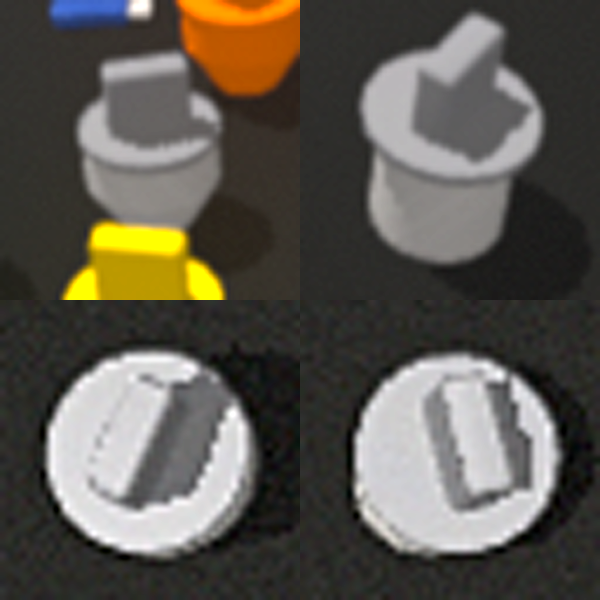

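View pics/crop2.png

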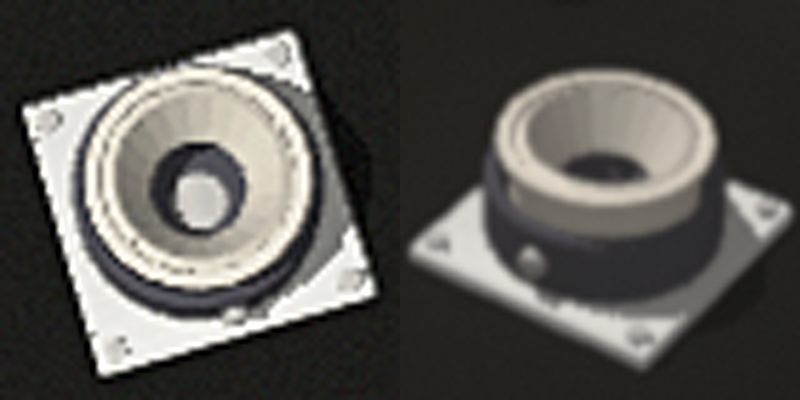

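In the crop, A (left column, scene (208,195)) narrows to a cone below the lid. B (right) has a straight cylinder body. So A is the cup to seat and B is the bystander. The holder crops show the seat raised above the tube, with its mouth and lip clearly visible.

```bash
python3 - <<'E'
from h import *
from scipy.optimize import least_squares
def circ(P,r=None):
    if r is None:
        f=lambda x:np.hypot(P[:,0]-x[0],P[:,1]-x[1])-x[2]; x0=[*P.mean(0),.04]
    else:
        f=lambda x:np.hypot(P[:,0]-x[0],P[:,1]-x[1])-r; x0=P.mean(0)
    s=least_squares(f,x0,loss='soft_l1',f_scale=.0008);return s.x,np.median(abs(s.fun))
t=grab('top');s=grab('scene')
def big(m):
    c,_=cv2.findContours(m.astype('uint8'),cv2.RETR_EXTERNAL,cv2.CHAIN_APPROX_NONE);return max(c,key=cv2.contourArea)
def toP(f,c,z,o=(0,0)): return np.array([onz(f,u+o[0],v+o[1],z)[:2] for u,v in c.reshape(-1,2)])
def crop(f,u,v,r): return f['pixels'][v-r:v+r,u-r:u+r].astype(float),(u-r,v-r)
for nm,u,v in(('A',192,238),('B',375,213)):
    I,o=crop(t,u,v,26);g=I.mean(2);m=(g>60)
    c=big(m);P=toP(t,c,.056,o);print(nm,'lid',circ(P),circ(P,.034))
    b=g[18:36,18:36];print(nm,'pct',np.percentile(g,[10,50,70,80,90,97]))
    cv2.imwrite(f'/tmp/{nm}.png',g.astype('uint8'))
    np.set_printoptions(linewidth=200)
    print(g[12:40:1,10:40:1].astype(int) if nm=='A' else '')
# seat colour: warm
for n,f,u,v,r in(('top',t,275,203,35),('scene',s,290,228,42)):
    I,o=crop(f,u,v,r);w=(I[...,0]-I[...,2]);g=I.mean(2)
    m=(w>8)&(g>70);c=cv2.convexHull(big(m));print(n,cv2.contourArea(c),cv2.fitEllipse(big(m)),o)
    for z in(.051,.057,.063,.07):
        print(z,circ(toP(f,big(m),z,o)))
    cv2.imwrite(f'/tmp/seat_{n}.png',m.astype('uint8')*255)
a=[cv2.resize(cv2.imread(f'/tmp/{x}.png'),(380,380),interpolation=0) for x in('seat_top','seat_scene')]
cv2.imwrite('pics/masks.png',np.hstack(a))
E
```

```text
A lid (array([0.47663003, 0.10736991, 0.03369329]), np.float64(0.0007081165557566368)) (array([0.47660446, 0.10730463]), np.float64(0.0008528346842874047))
A pct [ 18.33333333  28.66666667  32.66666667  81.33333333 146.
 151.33333333]
[[ 29  28  26  27  31  23  25  20  30  55  77  90 152 160 158 157 160 158 158 146 118  80  50  26  25  14  20  11  14  11]
 [ 29  32  28  25  25  25  20  27  88 150 162 151 147 145 144 145 143 144 145 148 150 157 134  62  26  14   8  17   7  15]
 [ 24  28  25  27  23  21  50  89 148 150 146 143 146 146 140 140 141 143 144 145 148 153 153  92  83  58  17   1   8  14]
 [ 29  21  27  25  23  65 150 153 147 143 142 143 140 160 116  88 108 135 143 142 142 148  82  67  76 107  46   9  16  17]
 [ 27  28  28  19  54 150 154 145 144 142 141 144 137 140 144 137 118 102 118  72  60  63  68  73  73  77  64  28  12   1]
 [ 28  23   8  40 113 147 145 144 141 143 142 140 134 142 143 142 149 148 119  66  68  72  74  73  69  74  80  53  28  15]
 [ 23  22  24 116 151 151 145 146 146 144 144 136 139 142 143 144 142 148 118  66  57  71  74  73  70  74  73  77  75  30]
 [ 2
[... 3092 characters left out ...]
]), np.float64(0.0005129225617320765))
0.063 (array([ 0.55048746, -0.08483181,  0.0447771 ]), np.float64(0.0005104637972091416))
0.07 (array([ 0.54892513, -0.08479071,  0.04448665]), np.float64(0.0005075909001629256))
scene 1159.5 ((42.61442184448242, 33.695228576660156), (32.980289459228516, 43.9586181640625), 93.27516174316406) (248, 186)
0.051 (array([ 0.55463209, -0.08129612,  0.05348007]), np.float64(0.0025652198427279192))
0.057 (array([ 0.54911572, -0.0868692 ,  0.05298411]), np.float64(0.0025436680274545063))
0.063 (array([ 0.54359935, -0.09244229,  0.05248816]), np.float64(0.0025221023491113284))
0.07 (array([ 0.53716359, -0.09894419,  0.05190955]), np.float64(0.002496947269637999))
```

View pics/masks.png

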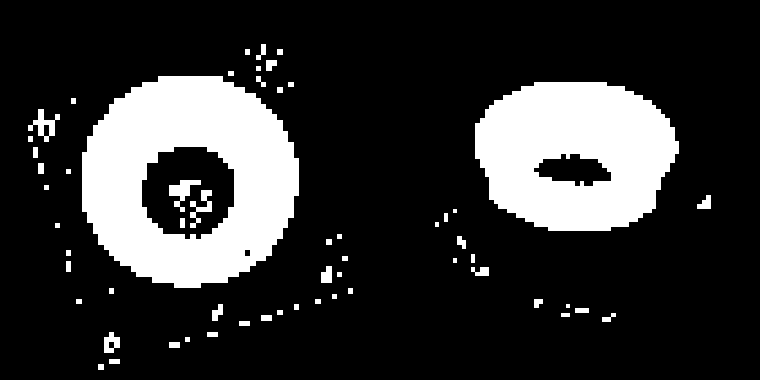

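The top mask is the clean lip disc (crop centre 34,33 → pixel (274,201)). The scene mask also includes the seat's outer wall below, so only its upper arc can be used. Next: rim height from that arc, the bar's direction, and the move.

```bash
python3 - <<'E'
from h import *
from scipy.optimize import least_squares
t=grab('top');s=grab('scene')
def mask(f,u,v,r):
    I=f['pixels'][v-r:v+r,u-r:u+r].astype(float)
    m=((I[...,0]-I[...,2])>8)&(I.mean(2)>70)
    c,_=cv2.findContours(m.astype('uint8'),cv2.RETR_EXTERNAL,cv2.CHAIN_APPROX_NONE);return max(c,key=cv2.contourArea).reshape(-1,2)+[u-r,v-r]
ct=mask(t,275,203,35);cs=mask(s,290,228,42);cs=cs[cs[:,1]<186+30]
def res(x):
    r=[]
    for f,c in((t,ct),(s,cs)):
        P=np.array([onz(f,u,v,x[2])[:2] for u,v in c]);r.append((np.hypot(*(P-x[:2]).T)-.0452)/np.sqrt(len(c)))
    return np.concatenate(r)
q=least_squares(res,[.552,-.085,.06]);print('seat',q.x,len(ct),len(cs),np.sqrt(q.cost))
# plate corners -> holder axis
I=t['pixels'];g=I.mean(2);sub=np.zeros(g.shape,'uint8');sub[165:245,235:315]=(g[165:245,235:315]>70)
c,_=cv2.findContours(sub,0,1);h=cv2.convexHull(max(c,key=cv2.contourArea));r=cv2.minAreaRect(h);B=np.array([onz(t,u,v,.008)[:2] for u,v in cv2.boxPoints(r)]);print('plate',B.mean(0),np.hypot(*(B-np.roll(B,1,0)).T))
# bar A: right top edge, sub-pixel threshold crossing per row
o=(192-26+10,238-26+12);E=[]
for i in range(6,19):
    row=g[o[1]+i,o[0]:o[0]+30]; th=105
    j=[k for k in range(8,22) if row[k]>=th>row[k+1] and row[k+2]<90][0]
    E.append(onz(t,o[0]+j+(row[j]-th)/(row[j]-row[j+1]),o[1]+i,.09)[:2])
E=np.array(E,np.float32);vx,vy,x0,y0=cv2.fitLine(E,cv2.DIST_HUBER,0,.01,.01).ravel()
lid=np.array([.4766,.1074]);n=np.array([-vy,vx]);print('bar yaw deg',np.degrees(np.arctan2(vy,vx))%180,'edge dist from lid axis',n@(np.array([x0,y0])-lid))
m=sub*0
print('lid px',proj(t,np.array([*lid,.056])),proj(s,np.array([*lid,.09])))
st=bot.observe();print(st['position'],np.degrees(st['tool_rot']),st['clock'])
E
```

```text
seat [ 0.55066096 -0.08482448  0.06212738] 111 49 0.0008064709216628774
plate [ 0.55322052 -0.08499506] [0.12138466 0.12334648 0.12214677 0.12087401]
bar yaw deg 153.95322 edge dist from lid axis -0.005699647912905371
lid px (np.float64(191.4910449479396), np.float64(237.9747732553147)) (np.float64(206.64484196390447), np.float64(179.63837143755703))
[0.22995066 0.58105276 0.20300571] [-1.79979386e+02  5.68692792e-04  1.58408481e+02] 0.3
```

Checks: the seat axis is (0.551,-0.085), 2.6 mm off the plate centre (limit 3), with the rim at about 62 mm (range 51–70). The lid radius is 33.7 mm. The cup axis is about (0.477,0.108) after a 1 mm correction from the bar edge, and the bar yaw is 154°, so the turn is -4.4°.

```bash
python3 -m crank '{"travel":[[0,0,5],[0.5,-1,9.5],[2.7,-5.4,10],[5,-9.8,10],[7.3,-14.2,10]],"turn":[[0,0,0],[0,0,-2],[0,0,-4.4],[0,0,-4.4],[0,0,-4.4]],"gripper":[0,0,0,0,0]}' 60
python3 -m crank '{"travel":[[2.3,-4.4,0],[4.6,-8.8,0],[6.9,-13.2,0],[9.2,-17.6,0],[11.5,-22,0]],"turn":[[0,0,0],[0,0,0],[0,0,0],[0,0,0],[0,0,0]],"gripper":[0,0,0,0,0]}'
python3 -m crank '{"travel":[[2.3,-4.4,0],[4.6,-8.8,-2],[5.9,-11.1,-5],[5.9,-11.1,-9],[5.9,-11.1,-11]],"turn":[[0,0,0],[0,0,0],[0,0,0],[0,0,0],[0,0,0]],"gripper":[0,0,0.3,0.3,0.3]}'
python3 - <<'E'
from h import *
f=grab('top','t1.png');s=bot.observe();print(s['position'],np.degrees(s['tool_rot']),s['clock'],s['grip_width'])
g=grab('scene','s1.png')
import cv2;cv2.imwrite('pics/both1.png',np.hstack([cv2.resize(cv2.imread('pics/t1.png')[150:330,100:340],(400,300)),cv2.resize(cv2.imread('pics/s1.png')[80:260,120:360],(400,300))]))
E
```

```text
clock: 0.8
position: [0.3035, 0.4375, 0.3035]
tool_rot: [3.141, 0.0, 2.688]
force: [0.9, 0.6, 0.8]
grip_width: 0.0855
finger_force: 0.0
clock: 1.3
position: [0.4185, 0.2172, 0.3035]
tool_rot: [3.141, 0.0, 2.688]
force: [1.2, 0.7, 0.1]
grip_width: 0.0858
finger_force: 0.0
clock: 1.8
position: [0.4761, 0.1068, 0.1907]
tool_rot: [-3.14, -0.002, 2.686]
force: [0.5, 2.2, 1.1]
grip_width: 0.0597
finger_force: 0.0
[0.47516868 0.10714761 0.18890791] [-179.77660967   -0.19219389  153.96440033] 1.85 0.0598739774278734
```

View pics/both1.png

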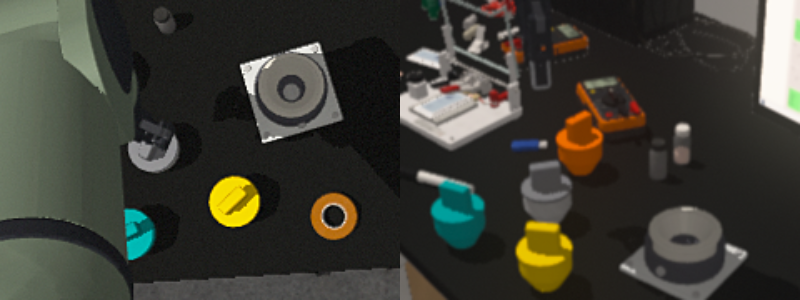

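The open gripper stands over the grey cup (left panel (152,140)) and the other objects are undisturbed. Next I descend and grip.

```bash
python3 -m crank '{"travel":[[0,0,-4],[0,0,-8],[0,0,-11],[0,0,-12.4],[0,0,-12.9]],"turn":[[0,0,0],[0,0,0],[0,0,0],[0,0,0],[0,0,0]],"gripper":[0.3,0.3,0.3,0.3,0.3]}' 60
python3 -m crank '{"travel":[[0,0,0],[0,0,0],[0,0,0],[0,0,0],[0,0,0]],"turn":[[0,0,0],[0,0,0],[0,0,0],[0,0,0],[0,0,0]],"gripper":[0.6,0.8,1,1,1]}' 60
python3 -m crank '{"travel":[[0,0,0],[0,0,0],[0,0,0.5],[0,0,1.5],[0,0,3]],"turn":[[0,0,0],[0,0,0],[0,0,0],[0,0,0],[0,0,0]],"gripper":[1,1,1,1,1]}' 60
```

```text
clock: 2.4
position: [0.4771, 0.1084, 0.064]
tool_rot: [-3.141, -0.0, 2.688]
force: [-0.4, 0.8, 0.5]
grip_width: 0.0598
finger_force: 0.0
clock: 2.9
position: [0.4772, 0.1083, 0.0646]
tool_rot: [3.141, 0.0, 2.688]
force: [0.6, -1.0, 0.2]
grip_width: 0.0
finger_force: 0.0
clock: 3.4
position: [0.4767, 0.108, 0.0948]
tool_rot: [-3.141, -0.001, 2.688]
force: [0.1, 0.3, 0.7]
grip_width: -0.0001
finger_force: 0.0
```

The fingers closed on nothing, so I look before doing anything else.

```bash
python3 - <<'E'
from h import *
f=grab('top','t2.png');g=grab('scene','s2.png')
p=np.array(bot.observe()['position']);print(p,proj(f,p),proj(g,p))
cv2.imwrite('pics/both2.png',np.hstack([cv2.resize(cv2.imread('pics/t2.png')[180:300,130:290],(400,300)),cv2.resize(cv2.imread('pics/s2.png')[110:260,120:320],(400,300))]))
E
```

```text
[0.47801946 0.10841553 0.09620467] (np.float64(187.79080621944945), np.float64(234.74256547843854)) (np.float64(206.70929589142028), np.float64(176.8405650287535))
```

View pics/both2.png

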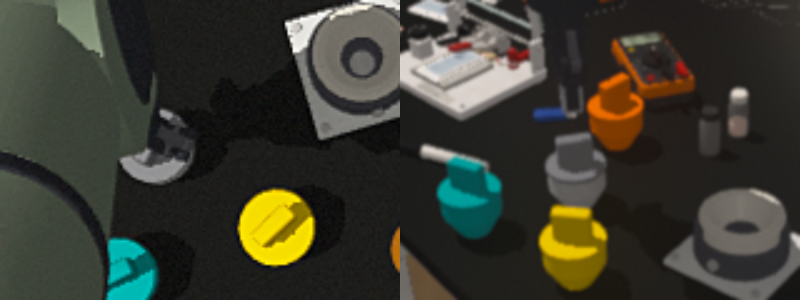

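```bash
python3 - <<'E'
import cv2,numpy as np
t=cv2.imread('pics/t2.png')[210:265,165:220];s=cv2.imread('pics/s2.png')[125:225,155:255]
a=np.hstack([cv2.resize(t,(400,400),interpolation=2),cv2.resize(s,(400,400),interpolation=2)])
cv2.imwrite('pics/z2.png',np.clip(255*(a/255.)**.6,0,255).astype('uint8'))
E
```

```text
(no output)
```

View pics/z2.png

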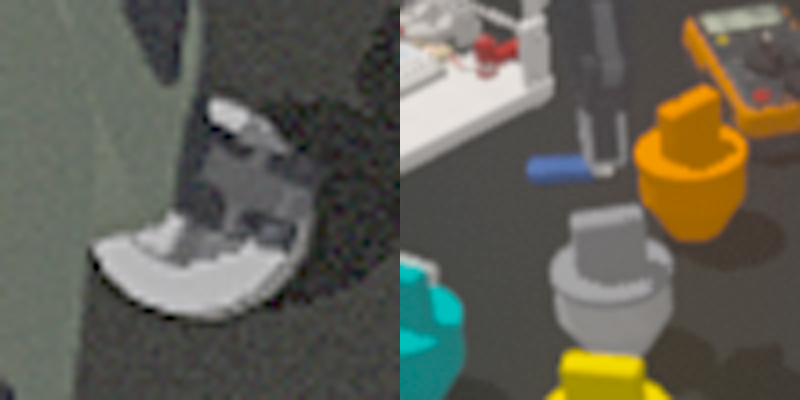

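```bash
python3 - <<'E'
from h import *
g=grab('scene')
for z in(.096,.11,.115,.12,.125,.13): print(z,proj(g,np.array([.4775,.108,z])))
a,b=cv2.imread('pics/scene0.png').astype(int),cv2.imread('pics/s2.png').astype(int)
for n,i in(('0',cv2.imread('pics/scene0.png')),('2',cv2.imread('pics/s2.png'))):
    print(n,i[170:200:2,207].mean(1).astype(int), i[195,188:230:3].mean(1).astype(int))
print(i[155:180,203:212].mean(2).astype(int))
s1=cv2.imread('pics/s1.png');print(proj(g,np.array([.4752,.107,.189])));print(s1[100:150:2,196:216:2].mean(2).astype(int))
print(bot.observe()['position'])
E
```

```text
0.096 (np.float64(206.63361635195082), np.float64(177.080828666041))
0.11 (np.float64(206.1975500529902), np.float64(171.65839228289113))
0.115 (np.float64(206.04019250271705), np.float64(169.70166848240842))
0.12 (np.float64(205.8819713104281), np.float64(167.73420538861274))
0.125 (np.float64(205.72287934653212), np.float64(165.7559143458231))
0.13 (np.float64(205.56290940274593), np.float64(163.76670571983146))
0 [ 31  33  34  55 120 107  69  67  65  66  66  66  64  88 124] [ 33  31 120 125 120  88  67  71  84 107 117  69  32  33]
2 [ 31  32  33  55 120 107  68  66  67  66  66  65  64  87 125] [ 32  31 120 126 119  87  66  71  83 108  75  63  31  32]
[[ 39  31  32  30  32  39  63  78  52]
 [ 40  32  31  32  31  37  61  77  53]
 [ 41  31  31  32  31  35  57  78  56]
 [ 44  32  32  32  31  35  56  77  57]
 [ 46  31  31  33  32  33  54  77  60]
 [ 50  32  32  32  32  30  52  77  64]
 [ 52  32  31  32  31  32  50  78  65]
 [ 55  33  32  32  31  30  47  75  64]
 [ 56  34  30  32  32  32  45  70  62]
 [ 60  39  37  39  42  43  54  72  63]
 [ 72  61  62  65  67  63  66  73  54]
 [ 90  91
[... 762 characters left out ...]
 57]
 [29 33 30 28 36 42 28 28 45 44]
 [33 37 29 30 33 31 29 29 41 37]
 [29 34 30 30 31 31 30 29 29 25]
 [26 55 35 28 28 28 50 35 31 32]
 [28 86 60 30 35 29 70 44 33 33]
 [40 73 66 30 33 29 68 46 30 31]
 [38 67 77 29 31 29 62 51 31 31]
 [32 66 84 30 30 30 61 52 31 31]
 [31 59 85 32 30 29 55 57 31 31]
 [33 54 87 36 31 30 50 63 30 31]
 [31 50 87 40 36 42 55 62 32 32]
 [33 37 77 79 77 78 72 42 31 32]
 [33 33 39 43 40 37 32 32 33 33]
 [34 33 32 32 32 32 32 32 32 32]
 [34 32 33 33 32 32 33 32 32 33]
 [33 33 32 33 33 32 32 33 32 32]
 [33 33 33 33 33 33 32 33 32 32]
 [32 34 33 33 32 33 33 33 32 32]
 [33 33 33 33 33 32 33 33 32 32]
 [34 34 33 34 32 33 33 32 33 32]]
[0.47758617 0.10838719 0.09525352]
```

The cup's pixels have not changed, so it was not touched. The visible fingertips end at scene row 169, while the reported TCP projects to row 177. At the same x and y, the tips are therefore about 21 mm higher than reported, and they closed at or above the bar's top. I reopen and go lower in steps, checking with force and pictures.

```bash
python3 -m crank '{"travel":[[0,0,0],[0,0,0],[0,0,0],[0,0,-1.5],[0,0,-3]],"turn":[[0,0,0],[0,0,0],[0,0,0],[0,0,0],[0,0,0]],"gripper":[0.4,0.4,0.4,0.4,0.4]}' 60
python3 -m crank '{"travel":[[0,0,-0.5],[0,0,-1],[0,0,-1.3],[0,0,-1.3],[0,0,-1.3]],"turn":[[0,0,0],[0,0,0],[0,0,0],[0,0,0],[0,0,0]],"gripper":[0.4,0.4,0.4,0.4,0.4]}' 60
python3 - <<'E'
from h import *
g=grab('scene','s3.png');f=grab('top','t3.png')
cv2.imwrite('pics/z3.png',np.hstack([cv2.resize(cv2.imread('pics/s3.png')[135:235,155:255],(400,400),interpolation=2),cv2.resize(cv2.imread('pics/t3.png')[210:265,165:220],(400,400),interpolation=2)]))
E
```

```text
clock: 4.05
position: [0.4771, 0.1082, 0.0638]
tool_rot: [3.141, 0.0, 2.688]
force: [-0.3, -0.1, -1.0]
grip_width: 0.0514
finger_force: 0.0
clock: 4.55
position: [0.4772, 0.1082, 0.0515]
tool_rot: [3.141, 0.0, 2.688]
force: [-0.0, -0.3, -0.1]
grip_width: 0.0516
finger_force: 0.0
```

View pics/z3.png

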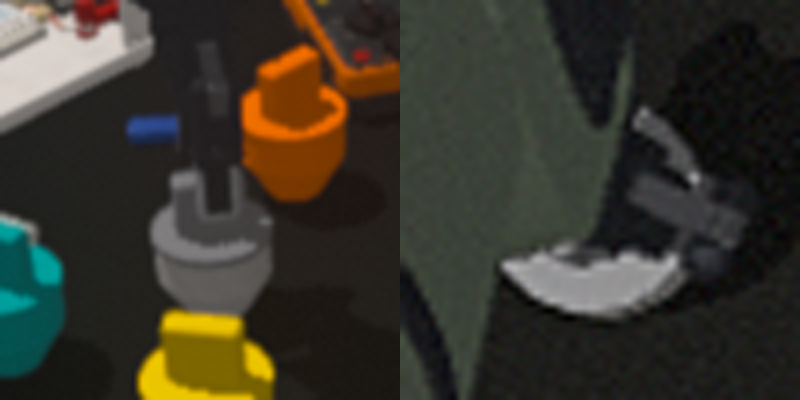

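The near finger now stands in front of the bar, with its tip at scene (209,189) and about level with the bar's middle; there was no contact. I lower another 10 mm and close.

```bash
python3 -m crank '{"travel":[[0,0,-0.3],[0,0,-0.6],[0,0,-0.8],[0,0,-0.8],[0,0,-0.8]],"turn":[[0,0,0],[0,0,0],[0,0,0],[0,0,0],[0,0,0]],"gripper":[0.4,0.4,0.4,0.4,0.4]}' 60
python3 -m crank '{"travel":[[0,0,0],[0,0,0],[0,0,0],[0,0,0],[0,0,0]],"turn":[[0,0,0],[0,0,0],[0,0,0],[0,0,0],[0,0,0]],"gripper":[0.6,0.8,1,1,1]}' 60
```

```text
clock: 5.15
position: [0.4769, 0.1081, 0.0431]
tool_rot: [-3.141, -0.0, 2.688]
force: [-1.1, -0.1, -0.3]
grip_width: 0.0512
finger_force: 0.0
clock: 5.65
position: [0.4773, 0.1084, 0.0434]
tool_rot: [3.141, 0.0, 2.688]
force: [0.9, 2.5, 4.1]
grip_width: 0.0151
finger_force: 59.3
```

Gripped: width 15 mm, 59 N. I lift and check the load.

```bash
python3 -m crank '{"travel":[[0,0,1],[0,0,3],[0,0,6],[0,0,9],[0,0,11]],"turn":[[0,0,0],[0,0,0],[0,0,0],[0,0,0],[0,0,0]],"gripper":[1,1,1,1,1]}' 60
python3 -m crank '{"travel":[[1,-2.6,0],[2.5,-6.5,0],[4.2,-11,0],[5.9,-15.4,0],[7.4,-19.3,0]],"turn":[[0,0,0],[0,0,0],[0,0,0],[0,0,0],[0,0,0]],"gripper":[1,1,1,1,1]}' 60
python3 -m crank '{"travel":[[0,0,0],[0,0,0],[0,0,-1],[0,0,-2],[0,0,-2.5]],"turn":[[0,0,0],[0,0,0],[0,0,0],[0,0,0],[0,0,0]],"gripper":[1,1,1,1,1]}' 60
python3 - <<'E'
from h import *
g=grab('scene','s4.png');f=grab('top','t4.png');s=bot.observe();print(s['position'],s['force'],s['clock'])
a=g['pixels'];m=cv2.inRange(a,(60,60,60),(170,170,170))
cv2.imwrite('pics/z4.png',np.hstack([cv2.resize(cv2.imread('pics/s4.png')[140:270,225:355],(400,400),interpolation=2),cv2.resize(cv2.imread('pics/t4.png')[160:250,230:320],(400,400),interpolation=2)]))
E
```

```text
clock: 6.15
position: [0.477, 0.1078, 0.1555]
tool_rot: [3.141, 0.001, 2.687]
force: [0.3, -0.2, -2.4]
grip_width: 0.0147
finger_force: 58.9
clock: 6.65
position: [0.5509, -0.0874, 0.1537]
tool_rot: [-3.141, -0.0, 2.687]
force: [0.9, 1.6, -2.1]
grip_width: 0.0146
finger_force: 58.8
clock: 7.15
position: [0.5502, -0.0838, 0.1268]
tool_rot: [-3.141, -0.002, 2.689]
force: [0.8, -0.2, -2.5]
grip_width: 0.015
finger_force: 59.0
[ 0.55033901 -0.08423941  0.12715737] [-0.25635551 -0.3569578  -1.86704589] 7.25
```

View pics/z4.png

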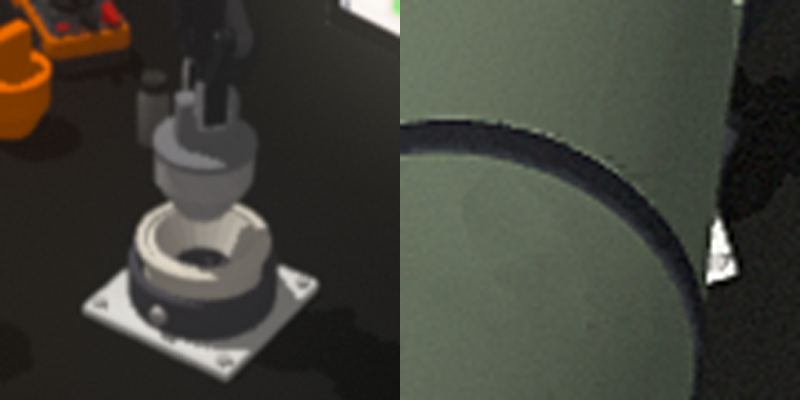

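The cup hangs upright over the seat: lid at scene about (292,187), cone tip over the funnel mouth at about (291,216). The top view is blocked by the arm. I check the lid's columns numerically against the expected axis.

```bash
python3 - <<'E'
from h import *
g=grab('scene');s=bot.observe();p=np.array(s['position']);print(p,s['force'])
a=g['pixels'].astype(int).mean(2)
for v in(184,187,190,193,196,200): print(v,a[v,268:316:1].astype(int))
zu=p[2]-.0434
for h in(.050,.053,.056): print(h,proj(g,np.array([p[0],p[1],zu+h])))
n=np.array([.596,-.5306,0])/np.hypot(.596,.5306)  # sideways right
c=np.array([p[0],p[1],zu+.053]);print(proj(g,c+n*.034),proj(g,c-n*.034))
print('seat rim',proj(g,np.array([.5507,-.0848,.062])))
E
```

```text
[ 0.55066954 -0.08446818  0.12772192] [ 0.14027149 -0.23313001 -2.76151861]
184 [ 34  42  55  58  57  58  76 115 125 125 123 124 123 113  87  72  67  66
  66  65  65  66  66  65  65  65  66  67  66  66  66  66  66  66  64  65
  65  65  66  62  51  37  34  33  34  33  34  34]
187 [ 32  32  37  42  46  48  58  91 117 123 124 123 123 123 117  96  82  71
  67  65  65  65  64  64  64  65  65  64  65  65  65  64  65  65  65  64
  65  65  65  64  55  39  33  33  34  34  34  34]
190 [ 32  33  33  32  32  31  37  60  84  94 106 119 123 123 123 124 124 124
 123 119 117 112  94  88  83  72  67  66  64  65  65  65  64  65  65  64
  66  65  66  59  42  34  33  35  35  35  34  34]
193 [ 33  33  33  33  32  32  39  73 105 100  89  80  75  79  84  95 105 109
 113 114 118 120 120 120 120 122 120 118 111 102  81  67  65  66  66  69
  73  78  81  68  43  34  33  33  34  34  33  34]
196 [ 32  33  33  33  33  32  45  79 109 112 108 100  91  89  89  89  87  85
  82  79  77  77  74  74  73  73  74  75  78  79  81  82  85  88  87  87
  87  86  82  58  38  33  33  34  34  32  33  33]
200 [ 33  34  34  33  33  34  33  35  58  95 105 104 100  94  91  90  91  92
  93  93  93  91  92  92  91  91  92  92  91  92  91  91  91  89  88  87
  86  79  61  39  33  34  32  34  33  33  33  34]
0.05 (np.float64(291.7334655331127), np.float64(187.5106806578055))
0.053 (np.float64(291.7835672537633), np.float64(186.26130981143686))
0.056 (np.float64(291.83384835871635), np.float64(185.00746571515174))
(np.float64(308.8216331992554), np.float64(186.40895037376953)) (np.float64(274.7454876090928), np.float64(186.11366913039623))
seat rim (np.float64(290.6973112522634), np.float64(216.40331044216057))
```

The lid edges are at 274–308.5, centre 291.3, against 291.8 expected, so the cup is aligned within about 1 mm. I lower it, then feel for contact.

```bash
python3 -m crank '{"travel":[[0,0,-1],[0,0,-2],[0,0,-3],[0,0,-3.6],[0,0,-3.8]],"turn":[[0,0,0],[0,0,0],[0,0,0],[0,0,0],[0,0,0]],"gripper":[1,1,1,1,1]}' 60
python3 -m crank '{"travel":[[0,0,-0.1],[0,0,-0.2],[0,0,-0.3],[0,0,-0.4],[0,0,-0.4]],"turn":[[0,0,0],[0,0,0],[0,0,0],[0,0,0],[0,0,0]],"gripper":[1,1,1,1,1]}' 60
python3 -m crank '{"travel":[[0,0,-0.1],[0,0,-0.2],[0,0,-0.3],[0,0,-0.3],[0,0,-0.3]],"turn":[[0,0,0],[0,0,0],[0,0,0],[0,0,0],[0,0,0]],"gripper":[1,1,1,1,1]}' 60
```

```text
clock: 7.8
position: [0.5505, -0.0849, 0.0892]
tool_rot: [-3.141, -0.001, 2.688]
force: [0.9, 0.3, -2.5]
grip_width: 0.0146
finger_force: 59.0
clock: 8.3
position: [0.551, -0.0848, 0.0862]
tool_rot: [3.142, 0.0, 2.688]
force: [-0.2, 0.2, -2.5]
grip_width: 0.0147
finger_force: 59.0
clock: 8.8
position: [0.551, -0.0849, 0.0832]
tool_rot: [-3.142, -0.0, 2.688]
force: [-0.8, -0.1, -1.4]
grip_width: 0.0145
finger_force: 59.0
```

```bash
for i in 1; do python3 -m crank '{"travel":[[0,0,-0.1],[0,0,-0.2],[0,0,-0.2],[0,0,-0.2],[0,0,-0.2]],"turn":[[0,0,0],[0,0,0],[0,0,0],[0,0,0],[0,0,0]],"gripper":[1,1,1,1,1]}' 60; done
python3 -m crank '{"travel":[[0,0,-0.1],[0,0,-0.2],[0,0,-0.2],[0,0,-0.2],[0,0,-0.2]],"turn":[[0,0,0],[0,0,0],[0,0,0],[0,0,0],[0,0,0]],"gripper":[1,1,1,1,1]}' 60
```

```text
clock: 9.3
position: [0.551, -0.0849, 0.0812]
tool_rot: [-3.142, -0.0, 2.688]
force: [0.1, -0.4, -1.9]
grip_width: 0.0145
finger_force: 59.0
clock: 9.8
position: [0.551, -0.0849, 0.0792]
tool_rot: [3.142, 0.0, 2.688]
force: [-0.5, -1.1, -2.0]
grip_width: 0.0146
finger_force: 59.0
```

```bash
python3 -m crank '{"travel":[[0,0,-0.05],[0,0,-0.1],[0,0,-0.1],[0,0,-0.1],[0,0,-0.1]],"turn":[[0,0,0],[0,0,0],[0,0,0],[0,0,0],[0,0,0]],"gripper":[1,1,1,1,1]}' 60
python3 -m crank '{"travel":[[0,0,-0.05],[0,0,-0.1],[0,0,-0.1],[0,0,-0.1],[0,0,-0.1]],"turn":[[0,0,0],[0,0,0],[0,0,0],[0,0,0],[0,0,0]],"gripper":[1,1,1,1,1]}' 60
python3 -m crank '{"travel":[[0,0,-0.05],[0,0,-0.1],[0,0,-0.1],[0,0,-0.1],[0,0,-0.1]],"turn":[[0,0,0],[0,0,0],[0,0,0],[0,0,0],[0,0,0]],"gripper":[1,1,1,1,1]}' 60
```

```text
clock: 10.3
position: [0.551, -0.0849, 0.0782]
tool_rot: [-3.142, 0.0, 2.688]
force: [-0.1, -0.4, -2.7]
grip_width: 0.0146
finger_force: 59.0
clock: 10.8
position: [0.551, -0.0849, 0.0772]
tool_rot: [-3.142, 0.0, 2.688]
force: [0.7, -0.3, -3.0]
grip_width: 0.0149
finger_force: 59.0
clock: 11.3
position: [0.551, -0.0849, 0.0762]
tool_rot: [-3.142, 0.0, 2.688]
force: [0.3, -0.2, -2.7]
grip_width: 0.0142
finger_force: 59.0
```

```bash
python3 -m crank '{"travel":[[0,0,-0.05],[0,0,-0.1],[0,0,-0.1],[0,0,-0.1],[0,0,-0.1]],"turn":[[0,0,0],[0,0,0],[0,0,0],[0,0,0],[0,0,0]],"gripper":[1,1,1,1,1]}' 60
python3 -m crank '{"travel":[[0,0,-0.05],[0,0,-0.1],[0,0,-0.1],[0,0,-0.1],[0,0,-0.1]],"turn":[[0,0,0],[0,0,0],[0,0,0],[0,0,0],[0,0,0]],"gripper":[1,1,1,1,1]}' 60
python3 -m crank '{"travel":[[0,0,-0.05],[0,0,-0.1],[0,0,-0.1],[0,0,-0.1],[0,0,-0.1]],"turn":[[0,0,0],[0,0,0],[0,0,0],[0,0,0],[0,0,0]],"gripper":[1,1,1,1,1]}' 60
```

```text
clock: 11.8
position: [0.551, -0.0848, 0.0752]
tool_rot: [-3.142, -0.0, 2.688]
force: [0.8, 0.1, -2.9]
grip_width: 0.0149
finger_force: 59.1
clock: 12.3
position: [0.5511, -0.0848, 0.0742]
tool_rot: [3.141, 0.0, 2.688]
force: [2.3, 0.3, -1.3]
grip_width: 0.015
finger_force: 59.2
clock: 12.8
position: [0.5514, -0.0847, 0.0734]
tool_rot: [3.141, 0.001, 2.688]
force: [4.0, 2.9, 3.9]
grip_width: 0.0145
finger_force: 60.0
```

Contact is felt, with sideways force (+4.0,+2.9) N on the cup. I ease the tool that way so it centres.

```bash
python3 -m crank '{"travel":[[0.03,0.02,0],[0.06,0.04,0],[0.08,0.05,0],[0.08,0.05,0],[0.08,0.05,0]],"turn":[[0,0,0],[0,0,0],[0,0,0],[0,0,0],[0,0,0]],"gripper":[1,1,1,1,1]}' 60
python3 -m crank '{"travel":[[0,0,-0.05],[0,0,-0.1],[0,0,-0.1],[0,0,-0.1],[0,0,-0.1]],"turn":[[0,0,0],[0,0,0],[0,0,0],[0,0,0],[0,0,0]],"gripper":[1,1,1,1,1]}' 60
```

```text
clock: 13.3
position: [0.5516, -0.0844, 0.0731]
tool_rot: [-3.141, -0.0, 2.688]
force: [2.3, 1.6, 1.3]
grip_width: 0.0146
finger_force: 59.7
clock: 13.8
position: [0.5518, -0.0843, 0.0722]
tool_rot: [3.142, 0.0, 2.688]
force: [2.6, 2.5, 3.8]
grip_width: 0.0146
finger_force: 59.9
```

```bash
python3 -m crank '{"travel":[[0.03,0.03,0],[0.06,0.06,0],[0.06,0.06,0],[0.06,0.06,0],[0.06,0.06,0]],"turn":[[0,0,0],[0,0,0],[0,0,0],[0,0,0],[0,0,0]],"gripper":[1,1,1,1,1]}' 60
python3 -m crank '{"travel":[[0,0,-0.05],[0,0,-0.1],[0,0,-0.1],[0,0,-0.1],[0,0,-0.1]],"turn":[[0,0,0],[0,0,0],[0,0,0],[0,0,0],[0,0,0]],"gripper":[1,1,1,1,1]}' 60
```

```text
clock: 14.3
position: [0.5521, -0.084, 0.0721]
tool_rot: [-3.141, -0.0, 2.688]
force: [0.4, -1.5, 1.4]
grip_width: 0.0149
finger_force: 59.5
clock: 14.8
position: [0.5522, -0.0839, 0.0711]
tool_rot: [-3.141, -0.0, 2.688]
force: [-1.6, -1.6, 3.4]
grip_width: 0.0151
finger_force: 59.8
```

```bash
python3 -m crank '{"travel":[[-0.01,-0.02,-0.05],[-0.01,-0.02,-0.1],[-0.01,-0.02,-0.1],[-0.01,-0.02,-0.1],[-0.01,-0.02,-0.1]],"turn":[[0,0,0],[0,0,0],[0,0,0],[0,0,0],[0,0,0]],"gripper":[1,1,1,1,1]}' 60
python3 -m crank '{"travel":[[0,0,-0.05],[0,0,-0.1],[0,0,-0.1],[0,0,-0.1],[0,0,-0.1]],"turn":[[0,0,0],[0,0,0],[0,0,0],[0,0,0],[0,0,0]],"gripper":[1,1,1,1,1]}' 60
```

```text
clock: 15.3
position: [0.5522, -0.0839, 0.0701]
tool_rot: [-3.142, -0.0, 2.688]
force: [-0.2, -1.3, 2.8]
grip_width: 0.0144
finger_force: 59.7
clock: 15.8
position: [0.5523, -0.0839, 0.0692]
tool_rot: [-3.142, -0.0, 2.688]
force: [-1.3, -1.1, 2.8]
grip_width: 0.0146
finger_force: 59.7
```

The force is steady at the 8 N drag (2.8 on the tool plus the cup's weight), so the seat is sinking. I continue in 1 mm steps, watching for the stop.

```bash
python3 -m crank '{"travel":[[0,0,-0.05],[0,0,-0.1],[0,0,-0.1],[0,0,-0.15],[0,0,-0.15]],"turn":[[0,0,0],[0,0,0],[0,0,0],[0,0,0],[0,0,0]],"gripper":[1,1,1,1,1]}' 60
python3 -m crank '{"travel":[[0,0,-0.05],[0,0,-0.1],[0,0,-0.1],[0,0,-0.1],[0,0,-0.1]],"turn":[[0,0,0],[0,0,0],[0,0,0],[0,0,0],[0,0,0]],"gripper":[1,1,1,1,1]}' 60
```

```text
clock: 16.3
position: [0.5523, -0.0839, 0.0676]
tool_rot: [-3.142, -0.0, 2.688]
force: [-1.0, -1.8, 2.7]
grip_width: 0.0146
finger_force: 59.8
clock: 16.8
position: [0.5523, -0.084, 0.0666]
tool_rot: [-3.141, -0.0, 2.688]
force: [0.1, -1.2, 2.0]
grip_width: 0.0146
finger_force: 59.6
```

```bash
python3 -m crank '{"travel":[[0,0,-0.02],[0,0,-0.04],[0,0,-0.06],[0,0,-0.08],[0,0,-0.08]],"turn":[[0,0,0],[0,0,0],[0,0,0],[0,0,0],[0,0,0]],"gripper":[1,1,1,1,1]}' 60
```

```text
clock: 17.3
position: [0.5523, -0.084, 0.0659]
tool_rot: [-3.142, 0.0, 2.688]
force: [-0.3, -1.5, 2.9]
grip_width: 0.0145
finger_force: 59.9
```

```bash
python3 -m crank '{"travel":[[0,0,-0.02],[0,0,-0.04],[0,0,-0.04],[0,0,-0.04],[0,0,-0.04]],"turn":[[0,0,0],[0,0,0],[0,0,0],[0,0,0],[0,0,0]],"gripper":[1,1,1,1,1]}' 60
```

```text
clock: 17.8
position: [0.5523, -0.0839, 0.0655]
tool_rot: [-3.142, -0.0, 2.688]
force: [-1.6, -1.5, 3.7]
grip_width: 0.0143
finger_force: 59.8
```

```bash
python3 -m crank '{"travel":[[0,0,-0.02],[0,0,-0.04],[0,0,-0.04],[0,0,-0.04],[0,0,-0.04]],"turn":[[0,0,0],[0,0,0],[0,0,0],[0,0,0],[0,0,0]],"gripper":[1,1,1,1,1]}' 60
```

```text
clock: 18.3
position: [0.5523, -0.0839, 0.0651]
tool_rot: [-3.142, -0.0, 2.688]
force: [-0.8, -1.5, 3.5]
grip_width: 0.0148
finger_force: 59.9
```

```bash
python3 -m crank '{"travel":[[0,0,-0.02],[0,0,-0.04],[0,0,-0.04],[0,0,-0.04],[0,0,-0.04]],"turn":[[0,0,0],[0,0,0],[0,0,0],[0,0,0],[0,0,0]],"gripper":[1,1,1,1,1]}' 60
```

```text
clock: 18.8
position: [0.5523, -0.0839, 0.0647]
tool_rot: [-3.142, -0.0, 2.688]
force: [-0.0, -1.7, 4.0]
grip_width: 0.0147
finger_force: 59.9
```

```bash
python3 -m crank '{"travel":[[0,0,-0.02],[0,0,-0.04],[0,0,-0.04],[0,0,-0.04],[0,0,-0.04]],"turn":[[0,0,0],[0,0,0],[0,0,0],[0,0,0],[0,0,0]],"gripper":[1,1,1,1,1]}' 60
```

```text
clock: 19.3
position: [0.5523, -0.0839, 0.0643]
tool_rot: [-3.142, -0.0, 2.688]
force: [-1.6, -1.6, 3.6]
grip_width: 0.0148
finger_force: 59.9
```

```bash
python3 -m crank '{"travel":[[0,0,-0.02],[0,0,-0.04],[0,0,-0.04],[0,0,-0.04],[0,0,-0.04]],"turn":[[0,0,0],[0,0,0],[0,0,0],[0,0,0],[0,0,0]],"gripper":[1,1,1,1,1]}' 60
```

```text
clock: 19.8
position: [0.5523, -0.084, 0.0639]
tool_rot: [-3.142, 0.0, 2.688]
force: [-0.8, -2.3, 2.8]
grip_width: 0.0146
finger_force: 59.9
```

```bash
python3 -m crank '{"travel":[[0,0,-0.02],[0,0,-0.04],[0,0,-0.04],[0,0,-0.04],[0,0,-0.04]],"turn":[[0,0,0],[0,0,0],[0,0,0],[0,0,0],[0,0,0]],"gripper":[1,1,1,1,1]}' 60
```

```text
clock: 20.3
position: [0.5523, -0.084, 0.0635]
tool_rot: [-3.142, 0.0, 2.688]
force: [-0.9, -1.8, 3.8]
grip_width: 0.0147
finger_force: 59.9
```

```bash
python3 -m crank '{"travel":[[0,0,-0.02],[0,0,-0.04],[0,0,-0.04],[0,0,-0.04],[0,0,-0.04]],"turn":[[0,0,0],[0,0,0],[0,0,0],[0,0,0],[0,0,0]],"gripper":[1,1,1,1,1]}' 60
```

```text
clock: 20.8
position: [0.5523, -0.084, 0.0632]
tool_rot: [3.142, 0.0, 2.688]
force: [-2.0, -1.1, 8.1]
grip_width: 0.015
finger_force: 60.4
```

The force has jumped to 8.1 N (about 10.7 N push), which looks like the stop. One smaller step should confirm it.

```bash
python3 -m crank '{"travel":[[0,0,-0.01],[0,0,-0.02],[0,0,-0.02],[0,0,-0.02],[0,0,-0.02]],"turn":[[0,0,0],[0,0,0],[0,0,0],[0,0,0],[0,0,0]],"gripper":[1,1,1,1,1]}' 60
```

```text
clock: 21.3
position: [0.5524, -0.084, 0.0632]
tool_rot: [3.141, 0.0, 2.688]
force: [-2.3, -1.1, 11.8]
grip_width: 0.0146
finger_force: 60.9
```

It is at the stop: no movement, 14 N push, about 9.7 mm travelled. I unload slightly, release and rise.

```bash
python3 -m crank '{"travel":[[0,0,0.03],[0,0,0.05],[0,0,0.05],[0,0,0.05],[0,0,0.05]],"turn":[[0,0,0],[0,0,0],[0,0,0],[0,0,0],[0,0,0]],"gripper":[1,1,1,1,1]}' 60
python3 -m crank '{"travel":[[0,0,0],[0,0,0],[0,0,0],[0,0,0],[0,0,0]],"turn":[[0,0,0],[0,0,0],[0,0,0],[0,0,0],[0,0,0]],"gripper":[0.9,0.7,0.4,0.4,0.4]}' 30
python3 -m crank '{"travel":[[0,0,1],[0,0,3],[0,0,6],[0,0,10],[0,0,14]],"turn":[[0,0,0],[0,0,0],[0,0,0],[0,0,0],[0,0,0]],"gripper":[0.4,0.4,0.4,0.4,0.4]}'
python3 -m crank '{"travel":[[-2,4,2],[-4,8,4],[-6,12,4],[-6,16,4],[-6,20,4]],"turn":[[0,0,0],[0,0,0],[0,0,0],[0,0,0],[0,0,0]],"gripper":[0.4,0.4,0.4,0.4,0.4]}'
python3 - <<'E'
from h import *
t=grab('top','t5.png');s=grab('scene','s5.png')
# seated cup, top view: grey lid disc; stop puts underside ~.0198
z=.0632-.0434;print('underside est',z)
for lab,f,u,v in(('top',t,*map(int,proj(t,np.array([.5523,-.084,z+.056])))),('scene',s,*map(int,proj(s,np.array([.5523,-.084,z+.056]))))):
    print(lab,u,v)
    a=f['pixels'].astype(int).mean(2);print(a[v+(0 if lab=='top' else 4),u-26:u+27].astype(int));print(a[v-26:v+27,u-5].astype(int))
E
```

```text
clock: 21.8
position: [0.5522, -0.084, 0.0633]
tool_rot: [-3.141, -0.0, 2.688]
force: [-1.5, -1.1, 0.6]
grip_width: 0.0147
finger_force: 59.5
clock: 22.3
position: [0.5523, -0.0839, 0.0634]
tool_rot: [3.142, 0.0, 2.688]
force: [-0.0, 0.5, 0.1]
grip_width: 0.0509
finger_force: 0.0
clock: 22.8
position: [0.5519, -0.0841, 0.2055]
tool_rot: [-3.141, -0.0, 2.688]
force: [0.8, -0.5, 0.4]
grip_width: 0.0512
finger_force: 0.0
clock: 23.3
position: [0.4918, 0.1176, 0.2447]
tool_rot: [3.14, 0.001, 2.688]
force: [1.8, 0.0, 0.5]
grip_width: 0.0512
finger_force: 0.0
underside est 0.019800000000000005
top 273 198
[124 120 118 113 112  95  40  29  98 117 119 118 104  71  68  73  74  70
  73  74  74  72  70  66  72  73  70  74  75  70  62  63  71  73  75  74
  73  73  72  69  74  68  82 115 113 117 128  63  23 118 135  82  25]
[ 26  28  28  30  28  30  25  25  20  23  63  50 122 124  78  68  74  74
  68  71  71  75  72  72  71  71  72  73  68  64  73  66  63  68  75  71
  75  74  75  70  67  93 105 116 113 119 123 121  45  37  36  32  90]
scene 291 210
[ 30  30  30  30  27  35  58  84  98 100  84  68  64  63  64  64  65  64
  64  64  63  64  64  64  63  64  64  65  64  64  64  64  64  64  63  64
  64  63  64  64  63  69  86  85  69  43  31  30  30  30  31  31  30]
[ 31  30  26  22  22  22  24  29  30  31  31  44  60  65  64  65  67  65
  65  66  66  64  65  65  64  65  65  66  64  64  64  63  65  64  64  65
  67  77  88  92  92  92  92  91  91  95 104 107 106 106 108 105  96]
```

In the top view the lid spans columns 260–288 inside a lip spanning 255–294, both centred at 274. So the cup sits centred in the seat, and the tool is well clear of it.

```bash
python3 -m crank '{"travel":[[0,0,0],[0,0,0],[0,0,0],[0,0,0],[0,0,0]],"turn":[[0,0,0],[0,0,0],[0,0,0],[0,0,0],[0,0,0]],"gripper":[0.4,0.4,0.4,0.4,0.4]}' && python3 -c "from workcell import bot; print(bot.job_done())"
```

```text
clock: 23.9
position: [0.4924, 0.1155, 0.2435]
tool_rot: [3.142, 0.0, 2.687]
force: [-0.0, 0.3, 0.6]
grip_width: 0.0512
finger_force: 0.0
the job is handed in; nothing more can be done
None
```

Job handed in at 23.9 s with no verdict returned: the tapered cup stands released and centred in the seat, which was pressed to its stop (about 9.7 mm, final push about 14 N), and the bystanders were not touched.

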